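Restock the drinks station and hold the packet pusher back

TASK

Help me restock the drinks station: set the brown carton of coffee sachets down flat in the open drawer (don't drop it in), let go of it and slide the drawer fully shut. Then take the yellow tab of the pusher in the empty front tea lane, draw it back against its spring until the tab stands at the red refill line, and keep it there so I can load the new row of tea: finish while still holding it. Leave the mugs, the sugar tin and the tea refill where they are.

Things in the scene. Friction and masses are not known exactly. Their poses are not given: they have to be found in the camera images.
- station: Fixed light-wood drawer unit, 200 deep (x) x 300 wide (y) x 90 mm high, front to its own -x. Origin: centre of its underside; z up. On its top two packet lanes run along its y: an empty front lane (centre x = -42 mm) and a rear lane (x = +42 mm) full of green and cream tea packets, 159 mm above the worktop, with its own pusher and yellow tab (to 186 mm, y = +20 mm), not to be used.
- front_lane (a point): Centre of the floor of the empty front lane, 94 mm above the worktop; fixed, axes as the station's. The lane runs along y, 80 mm wide and 262 mm long between white end stops. Clear walls (2 lane sides along y) and end stops rise 28 mm above this floor. A 4 mm wide red refill line crosses the floor and goes over the walls 45 mm to +y of this point.
- drawer (a joint): The station's drawer, m: 0 fully shut, grows as it comes out towards the station's -x, 0.15 at most. Starts 0.115 to 0.135 open, about 1.2 N of friction, stays where left. Light-wood front panel 298 wide x 74 high x 10 mm thick, 6 to 80 mm above the worktop; shut, its outer face is at the station's x = -110 mm.
- drawer_knob (a point): Outermost point of the drawer's round steel knob (26 mm across, stands 22 mm out from the middle of the front panel, 55 mm above the worktop). Moves with the drawer; axes as the station's.
- drawer_floor (a point): Centre of the drawer's inner floor, 12 mm above the worktop; moves with the drawer, axes as the station's. Inside: 177 mm along x, 260 mm along y, walls 48 mm above the floor. Out by q, only the front q of the inside lies open (from 88 mm to -x of this point, going +x); the rest is under the unit's top, whose underside is 68 mm above the drawer floor.
- carton: Brown carton with a cream band, loose: 66 long (x) x 42 wide (y) x 45 mm high, about 0.13 kg. Origin: centre of its underside; z up.
- pusher (a joint): Sprung pusher of the empty front lane, m: 0 at rest by the lane's -y end; grows as it is drawn towards the station's +y, to a stop at 0.165. At the red line it reads 0.140. A spring pulls it back with about 5 N at rest, 8 N at the line; let go, it flies back. Grey paddle 66 (x) x 5 mm (y), up to 156 mm above the worktop, yellow tab on top.
- pusher_tab (a point): Centre of the front pusher's yellow thumb tab: 34 mm (x) x 12 mm (y) x 30 mm high, from 156 to 186 mm above the worktop, centred over the paddle's middle plane. Moves with the pusher; axes as the station's.
- refill_mark (a point): Where the centre of the yellow tab must stand: directly over the front lane's red refill line, at the tab's height (171 mm). Fixed to the station, axes as the station's; the line is 4 mm wide in y.
- sugar_tin: Round steel sugar tin with a black knob, 71 mm across, 92 mm high, loose. Origin: centre of its underside. Leave alone.
- mug_white: White ceramic mug, 80 mm across, 92 mm high, handle to its +y, loose. Origin: centre of its underside. Leave alone.
- mug_blue: Blue ceramic mug, same size and make. Leave alone.
- tea_refill: Cardboard tray with a row of green and cream tea packets, 70 (x) x 104 (y) x 64 mm high, loose: the new row to be loaded later. Origin: centre of its underside. Leave alone.

How it is judged:
By the outcome, as a careful person would: the job done as asked, in the order asked, and still so for the second after the job is handed in, while the arm keeps its last pose, push and grip.
It also fails if it takes over 64 s, if anything falls off the work surface, if the arm or the gripper's body presses on something with over 40 N, if the wrist force passes 120 N, or if a joint passes its speed limit or range.

ROBOT

A 6-joint arm with a two-finger parallel gripper is mounted at the origin on the work surface. World frame = base frame: x ahead of the robot, y to its left, z up, the work surface at z = 0. Lengths are in m, angles in rad, forces in N, time in s.
With the tool pointing down it reaches from about 0.35 to 0.8 m from the base axis. Payload 7.3 kg.
Tool frame: the origin (TCP) lies on the centre line of the jaws, within the pads' length; the fingertips stand 19 mm ahead of it and the grasp point (between the pads) is the TCP (env.nose_length is the distance from the TCP to the fingertips, in m); z points along the fingers, y is the line along which they close (so a half turn about z gives the same grasp; the last joint's range is limited). The gripper opens to 85 mm and grips with 20 to 120 N. Pads are 22 mm wide; open, the fingers measure 114 mm over their backs; the gripper's body (76 mm by 85 mm) begins 54 mm behind the grasp point. The pads swing forward as they close: fully open they stand 13 mm farther back than shut.
Start: joints at [1.096, 0.342, 1.524, -0, 1.275, -0.146], TCP at [0.17, 0.497, 0.25] pointing down, gripper open.
Joint ranges: [-2.53, 2.53], [-0.77, 2.02], [0.04, 2.7], [-1, 4.14], [0.28, 2.66], [-3.11, 3.11]. Speed limits (rad/s): [2.57, 2.57, 3.14, 3.14, 3.14, 3.14].

INTERFACE

Orientations are given as a rotation vector (axis times angle).
In Python, from bench import env, snapshot, get_calibration gives the robot as it stands (env), with the cameras as plain functions.
- The arm moves only by the tool step_hand, called as name(argument=value, ...), one argument or row to a line, values as JSON. Schema: {"type":"object","properties":{"offsets":{"type":"array","items":{"type":"array","items":{"type":"array","items":{"type":"number"},"minItems":6,"maxItems":6},"minItems":1,"maxItems":12},"minItems":1,"maxItems":1},"finger_gap":{"type":"number"},"only":{"type":"string"},"quiet":{"type":"boolean"},"lines":{"type":"string"}},"required":["offsets"],"additionalProperties":false}. offsets is a list that holds a single list of rows (three levels of brackets), with 1 to 12 rows, each of 6 numbers: dx, dy, dz in shares of 0.3 m (1.0 is 0.3 m), then a rotation vector rx, ry, rz in fractions of the full range, 1 being 4 rad; each row shifts and turns the commanded pose from where the row before left it, along the tool's axes as they then stand; what a row does not reach is not made up. A row lasts 1/12 s, in which the tool goes at most 0.0417 m and 0.125 rad, less where a joint would pass 70% of its speed; a pose out of reach is approached as far as the arm can. finger_gap is the opening from 0.0 (shut) to 1.0 (fully open), set as the call begins (left out keeps the last). The fingers move at their own pace and stop on an object; the grip force is fixed at half the most. Time passes only in rows, so rows that do not move let the fingers close. The tool returns the time, the measured TCP pose, the force, the opening and the grip force at its end. only (a regular expression) keeps the lines of the reply that match it, lines (a string "A,B") keeps lines A to B, and quiet returns only ok. A shift or turn number past 1, either way, is cut back to 1. Input that does not fit is refused with a message, and nothing moves.
- env.observe(): the state, without advancing time (a new reading comes with each control period).
- snapshot(name): name is "side" or "top" or "wrist"; returns the picture (480x640x3 uint8, red, green, blue); there is no depth.
- get_calibration(name): a dict with "fx", "fy", "cx", "cy" (pixels), "eye" and "attitude" of the camera in the world. Camera axes: x right, y down, z forward; pixel columns grow to the right and rows downward; lengths in m; the calibration is good to about 2 mm. A picture is of the moment at which its call begins: read the wrist's pose just before it. get_calibration takes no time and is no camera call; for the wrist camera it gives the pose at the moment of the call.
- env.sign_off(): hands the job in; it is judged then, once.
The state is a dict: "time": time; "joints": joint angles; "qvel": joint speeds; "tau": joint torques, N m; "eef_pos": TCP position; "eef_rot": TCP orientation; "ft_force": force on the tool from outside, world axes, zero at the start; "torque": the same for the moment, N m; "grip_width": opening from 0.0 (shut) to 1.0 (fully open); "finger_force": force on a finger pad.
Only numpy, scipy, OpenCV 4.12 (cv2) and the standard library are available. Lean on these libraries where they do the work, as an engineer would, in place of code of your own. Each camera call takes 0.05 s, during which the arm holds its last target. There are 200 camera calls.

## Working session

There is one attempt and no reset: what is moved stays moved. The work goes in short steps, Python scripts to look and compute and a tool call to move; the robot and the scene stay as the last step left them, time stands still between calls to the robot, and variables do not carry over. Pictures are saved under pics/ and viewed, at most 10 in all, crops included, and the job is handed in when it is done.

```bash
ls; mkdir -p pics; python3 - <<'E'
from bench import env, snapshot, get_calibration
import cv2,numpy as np
for n in("side","top"):
    im=snapshot(n); cv2.imwrite(f"pics/{n}0.png",im[:,:,::-1]); c=get_calibration(n); print(n,c)
o=env.observe();print(o)
E
```

```text
bench.py
pics
side {'fx': 619.5756155442439, 'fy': 619.5756155442439, 'cx': 312.67933373362075, 'cy': 236.47192469519518, 'eye': array([-0.37618944, -0.98763214,  1.06159341]), 'attitude': array([-2.05045123,  0.8172705 , -0.44109749])}
top {'fx': 499.3401219298896, 'fy': 499.3401219298896, 'cx': 322.2849257532765, 'cy': 232.63521448937757, 'eye': array([0.45706173, 0.03120723, 1.23565819]), 'attitude': array([-2.19293836,  2.16051201, -0.09860623])}
{'time': 0.1, 'joints': array([ 1.09598531e+00,  3.42659889e-01,  1.52491976e+00,  2.52338461e-05,
        1.27537844e+00, -1.45988899e-01]), 'qvel': array([-0.00023028, -0.00067125, -0.00388887,  0.00074592, -0.00023098,
        0.0002356 ]), 'tau': array([ 2.19284579e-03, -4.34447837e+01, -2.46491557e+01, -5.01808429e-06,
        4.63375443e-03, -1.51666677e-05]), 'eef_pos': array([0.16935484, 0.49659335, 0.24969248]), 'eef_rot': array([-5.14128025e-01, -3.09879138e+00,  2.03046094e-03]), 'ft_force': array([-0.0942634 , -0.13919675,  0.24401832]), 'torque': array([0.06670593, 0.01325656, 0.00359963]), 'finger_force': 0.0, 'grip_width': 0.9995973417877662}
```

View pics/top0.png

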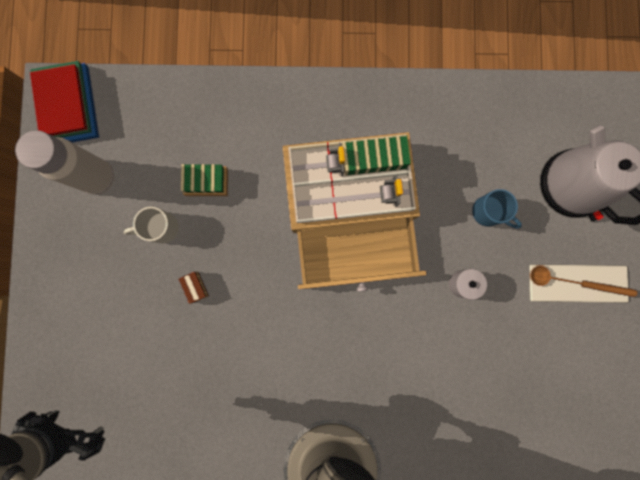

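View pics/side0.png

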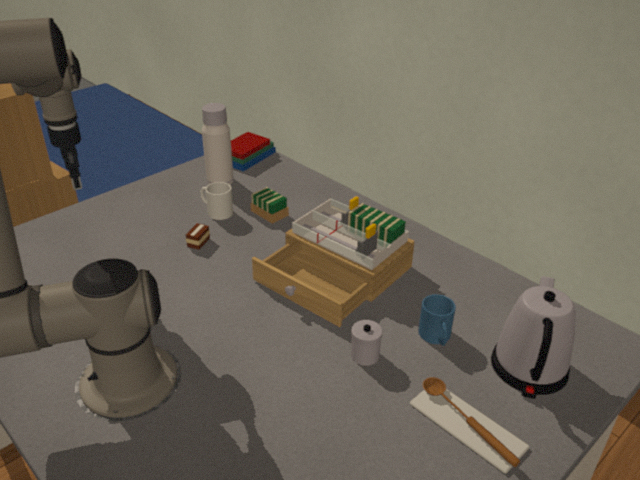

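The top view has world +x up and +y to the left. The carton is near (193,287), the drawer front edge runs (300,287)–(424,273), the front tab is near (398,187), the red line near (333,200) and the tin near (471,284). I'll zoom in and measure next.

```bash
cat > h.py <<'E'
import numpy as np,cv2
from scipy.spatial.transform import Rotation as R
from bench import env, snapshot, get_calibration
def ray(n,u,v):
    c=get_calibration(n)
    d=R.from_rotvec(c["attitude"]).apply([(u-c["cx"])/c["fx"],(v-c["cy"])/c["fy"],1.]); return np.array(c["eye"]),d
def onz(n,p,z):
    e,d=ray(n,*p); return e+d*(z-e[2])/d[2]
def proj(n,P):
    c=get_calibration(n); q=R.from_rotvec(c["attitude"]).inv().apply(np.array(P)-c["eye"])
    return q[...,:2]/q[...,2:]*[c["fx"],c["fy"]]+[c["cx"],c["cy"]]
def tool(dw):  # world displacement in tool axes
    return R.from_rotvec(env.observe()["eef_rot"]).inv().apply(dw)
E
python3 - <<'E'
from h import *
im=cv2.imread("pics/top0.png")
a=cv2.resize(im[120:300,275:435],None,fx=3.3,fy=3.3,interpolation=cv2.INTER_CUBIC)
b=cv2.resize(im[262:312,170:220],None,fx=5.4,fy=5.4,interpolation=cv2.INTER_CUBIC)
c=np.zeros((600,800,3),np.uint8);c[:594,:528]=a[:600];c[:270,530:800]=b;cv2.imwrite("pics/crop.png",c)
hsv=cv2.cvtColor(im,cv2.COLOR_BGR2HSV)
def big(m,k=2):
    n,l,s,ce=cv2.connectedComponentsWithStats(m.astype(np.uint8)); return [(s[i],ce[i],l==i) for i in np.argsort(-s[1:,4])[:k]+1]
roi=np.zeros(im.shape[:2],bool)
def box(x0,x1,y0,y1):
    r=roi.copy(); r[y0:y1,x0:x1]=1; return r
H,S,V=[hsv[...,i].astype(int) for i in range(3)]
y=(abs(H-24)<6)&(S>180)&(V>120)
for s,ce,_ in big(y&box(280,430,120,220),3): print("yellow",s,ce)
rd=((H<8)|(H>172))&(S>120)&box(315,350,140,225)
for s,ce,_ in big(rd,3): print("red",s,ce)
for r in [(262,312)]:
  for yy in range(268,306,3): print(yy,[tuple(int(t) for t in im[yy,x,::-1]) for x in range(176,210,4)])
E
```

```text
yellow [395 179   8  16  97] [398.21649485 186.82474227]
yellow [338 147   7  16  84] [340.97619048 154.46428571]
red [333 203   4  16  20] [334.55 210.55]
red [331 184   3  13  17] [332. 190.]
red [330 172   3  11  17] [330.82352941 176.29411765]
268 [(122, 113, 105), (121, 113, 104), (126, 116, 108), (125, 116, 108), (121, 112, 103), (123, 114, 106), (126, 116, 107), (127, 116, 108), (125, 116, 107)]
271 [(124, 114, 105), (124, 114, 106), (122, 113, 105), (124, 115, 107), (121, 100, 90), (98, 86, 75), (112, 104, 96), (121, 113, 105), (120, 113, 103)]
274 [(121, 111, 103), (123, 115, 105), (119, 107, 98), (120, 89, 74), (108, 54, 30), (65, 43, 26), (72, 63, 56), (87, 81, 75), (87, 80, 74)]
277 [(123, 116, 106), (117, 89, 78), (153, 121, 98), (208, 184, 152), (105, 52, 28), (90, 47, 28), (64, 51, 40), (86, 80, 74), (89, 83, 76)]
280 [(125, 115, 105), (105, 56, 36), (117, 73, 51), (225, 205, 170), (112, 68, 48), (105, 52, 31), (68, 52, 33), (85, 77, 72), (89, 82, 77)]
283 [(124, 115, 105), (113, 83, 70), (107, 55, 33), (221, 197, 164), (159, 128, 103), (109, 55, 33), (75, 51, 31), (77
[... 340 characters left out ...]
 112, 103), (112, 81, 67), (107, 56, 34), (218, 196, 162), (149, 118, 94), (108, 55, 33), (73, 54, 35), (78, 70, 64)]
295 [(124, 116, 106), (123, 114, 104), (123, 105, 95), (106, 53, 31), (171, 142, 115), (207, 183, 151), (107, 56, 33), (83, 43, 24), (67, 56, 48)]
298 [(124, 115, 106), (123, 113, 105), (124, 114, 104), (106, 57, 35), (127, 86, 64), (215, 189, 157), (99, 56, 36), (81, 69, 59), (87, 82, 74)]
301 [(122, 114, 104), (122, 113, 104), (122, 115, 105), (125, 79, 60), (99, 52, 32), (83, 64, 52), (85, 78, 71), (85, 79, 73), (88, 82, 77)]
304 [(122, 113, 104), (119, 109, 99), (123, 115, 106), (120, 109, 99), (118, 108, 98), (124, 115, 107), (118, 109, 102), (99, 92, 84), (100, 92, 86)]
```

View pics/crop.png

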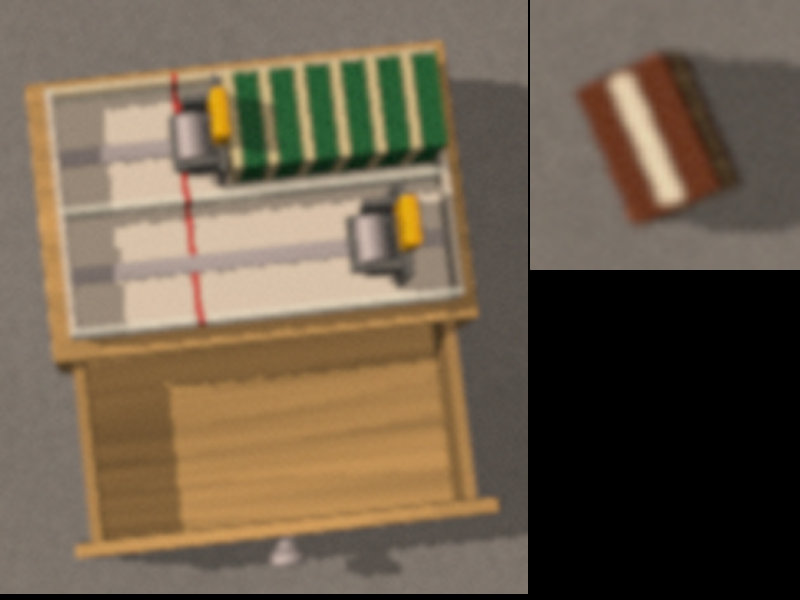

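The crop shows the station's front top edge at (57,362)–(477,317), the panel's outer edge at (80,557)–(498,511), and the carton's top corners at (578,93), (660,53), (718,188) and (633,222). I'll convert these to world coordinates.

```bash
python3 - <<'E'
from h import *
np.set_printoptions(precision=4,suppress=True)
A=lambda p:(275+p[0]/3.3-.35,120+p[1]/3.3-.35)
B=lambda p:(170+(p[0]-530)/5.4-.4,262+p[1]/5.4-.4)
g=lambda n,p,z:onz("top",A(p),z)[:2]
C=np.array([onz("top",B(p),.045)[:2] for p in[(578,93),(660,53),(718,188),(633,222)]])
print("carton",C,C.mean(0),[np.linalg.norm(C[i]-C[(i+1)%4]) for i in range(4)])
e=(C[0]+C[1]-C[2]-C[3]);print("long yaw",np.degrees(np.arctan2(e[1],e[0])))
fl,fr,bl,br=[g("top",p,.09) for p in[(57,362),(477,317),(27,88),(441,42)]]
for n,q in(("front",fl-fr),("back",bl-br),("left",bl-fl),("right",br-fr)): print(n,np.linalg.norm(q),np.degrees(np.arctan2(q[1],q[0])))
ctr=(fl+fr+bl+br)/4;print("ctr",ctr)
pl,pr=g("",(80,557),.08),g("",(498,511),.08);q=pl-pr;print("panel",pl,pr,np.linalg.norm(q),np.degrees(np.arctan2(q[1],q[0])))
yaw=np.mean([np.arctan2(*(a[::-1]))-np.pi/2 for a in(fl-fr,bl-br,q)]+[np.arctan2(*((a)[::-1])) for a in(bl-fl,br-fr)])
print("yaw",np.degrees(yaw))
Rz=np.array([[np.cos(yaw),-np.sin(yaw)],[np.sin(yaw),np.cos(yaw)]])
print("panel mid in st",Rz.T@((pl+pr)/2-ctr))
# checks: red line on the floor near front wall (z .094) and tabs top z .186
print("red", Rz.T@(g("",(195,240),.094)-ctr),"exp y .045")
P=np.r_[ctr+Rz@[-.042,-.095],.171];print("tab centre?",P,proj("top",P))
print("yellow centroid ray at z=.178 in st",Rz.T@(onz("top",(398.2,186.8),.178)[:2]-ctr))
print("side proj", proj("side",P), "tab"); 
im=cv2.imread("pics/side0.png");h=cv2.cvtColor(im,cv2.COLOR_BGR2HSV).astype(int)
m=(abs(h[...,0]-24)<6)&(h[...,1]>180)&(h[...,2]>120);m[:190]=0;m[250:]=0;m[:,:330]=0;m[:,420:]=0
n,l,s,ce=cv2.connectedComponentsWithStats(m.astype(np.uint8));print([(s[i].tolist(),ce[i]) for i in range(1,n) if s[i,4]>15])
o,d=ray("top",398.2,186.8)
for i in range(1,n):
  if s[i,4]>15:
    o2,d2=ray("side",*ce[i]);t=np.linalg.lstsq(np.c_[d,-d2],o2-o,rcond=None)[0];p,p2=o+t[0]*d,o2+t[1]*d2;print("tri",(p+p2)/2,np.linalg.norm(p-p2),Rz.T@(((p+p2)/2)[:2]-ctr))
cc=np.r_[C.mean(0),.045];print("carton side proj",proj("side",cc))
for nm,p,z in(("tin",(471,284),.1),("whitemug",(151,222),.092),("bluemug",(497,208),.092)):print(nm,onz("top",p,z))
E
```

```text
carton [[0.448  0.3695]
 [0.466  0.3341]
 [0.4075 0.3065]
 [0.3921 0.3432]] [0.4284 0.3383] [np.float64(0.039687344812477), np.float64(0.06474665684543295), np.float64(0.03971059173159088), np.float64(0.061714404507232826)]
long yaw 25.23868661405073
front 0.29568246262133413 97.0078459198707
back 0.29597541128934696 97.35330068257736
left 0.1963559684301576 7.372177280403652
right 0.1981388497939658 7.285741371325773
ctr [ 0.6815 -0.0341]
panel [0.4303 0.0819] [ 0.4666 -0.2097] 0.2938554602127368 97.09093451362709
yaw 7.221999953560916
panel mid in st [-0.235  -0.0003]
red [-0.0238  0.0423] exp y .045
tab centre? [ 0.6518 -0.1336  0.171 ] [398.7928 187.6762]
yellow centroid ray at z=.178 in st [-0.0411 -0.0927]
side proj [368.9196 229.8938] tab
[([350, 197, 9, 13, 82], array([353.439 , 202.5732])), ([366, 224, 10, 14, 103], array([370.1553, 230.1845]))]
tri [ 0.6285 -0.1113  0.2563] 0.0238668194462341 [-0.0623 -0.07  ]
tri [ 0.6551 -0.1336  0.1682] 0.002382450208947933 [-0.0387 -0.0954]
carton side proj [195.89   228.8887]
tin [ 0.4465 -0.3084  0.1   ]
whitemug [0.5776 0.4246 0.092 ]
bluemug [ 0.6221 -0.373   0.092 ]
```

```bash
cat >> h.py <<'E'
ctr=np.array([.6815,-.0341]);yaw=np.radians(7.2)
st=lambda x,y:ctr+np.array([[np.cos(yaw),-np.sin(yaw)],[np.sin(yaw),np.cos(yaw)]])@[x,y]
def plan(x,y,z,yawy):
    """tool-axis shift, z turn (mod pi) to put TCP at xyz with closing line at yawy deg"""
    o=env.observe();M=R.from_rotvec(o["eef_rot"]).as_matrix()
    t=np.degrees(np.arctan2(M[1,1],M[0,1])); d=(yawy-t+90)%180-90
    sh=M.T@(np.array([x,y,z])-o["eef_pos"])
    print("t",round(o["time"],2),"pos",o["eef_pos"].round(4),"tilt",M[:,2].round(3),"tool shift now",sh.round(4),"rz",round(-np.radians(d),4),"j6",o["joints"][5].round(3),"f",o["ft_force"].round(1),"w",round(o["grip_width"],3))
E
python3 - <<'E'
from h import *
plan(.4284,.3383,.12,115.2)
E
```

```text
t 0.1 pos [0.1694 0.4966 0.2497] tilt [-0.001 -0.001 -1.   ] tool shift now [-0.2963 -0.066   0.1297] rz -0.7687 j6 -0.146 f [-0.1 -0.1  0.2] w 1.0
```

Units first: shifts go in shares of 0.3 m and turns go in shares of 4 rad. So -0.037 m / 0.3 = -0.1233, 0.0162 m / 0.3 = 0.054.

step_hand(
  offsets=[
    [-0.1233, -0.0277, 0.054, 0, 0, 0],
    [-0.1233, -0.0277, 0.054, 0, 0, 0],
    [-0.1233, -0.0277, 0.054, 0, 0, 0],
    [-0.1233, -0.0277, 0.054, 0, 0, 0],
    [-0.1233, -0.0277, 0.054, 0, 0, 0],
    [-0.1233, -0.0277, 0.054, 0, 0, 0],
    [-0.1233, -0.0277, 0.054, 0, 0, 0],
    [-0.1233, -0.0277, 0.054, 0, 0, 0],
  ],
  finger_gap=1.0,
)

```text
refused: offsets: the value is too long (schema: maxItems 1). Nothing was moved.
```

Refused on format, not on reach. It needs a list holding one list of rows, three levels of brackets.

step_hand(
  offsets=[
    [[-0.1233, -0.0277, 0.054, 0, 0, 0], [-0.1233, -0.0277, 0.054, 0, 0, 0], [-0.1233, -0.0277, 0.054, 0, 0, 0], [-0.1233, -0.0277, 0.054, 0, 0, 0], [-0.1233, -0.0277, 0.054, 0, 0, 0], [-0.1233, -0.0277, 0.054, 0, 0, 0], [-0.1233, -0.0277, 0.054, 0, 0, 0], [-0.1233, -0.0277, 0.054, 0, 0, 0]],
  ],
  finger_gap=1.0,
)

```text
time: 0.77
eef_pos: [0.4294, 0.3371, 0.1197]
eef_rot: [-0.514, -3.099, 0.0]
ft_force: [0.5, 1.0, 0.5]
grip_width: 1.001
finger_force: 0.0
```

step_hand(
  offsets=[
    [[0, 0, 0, 0, 0, -0.0275], [0, 0, 0, 0, 0, -0.0275], [0, 0, 0, 0, 0, -0.0275], [0, 0, 0, 0, 0, -0.0275], [0, 0, 0, 0, 0, -0.0275], [0, 0, 0, 0, 0, -0.0275], [0, 0, 0, 0, 0, -0.0275], [0, 0, 0, 0, 0, 0]],
  ],
)

```text
time: 1.43
eef_pos: [0.428, 0.3383, 0.1203]
eef_rot: [0.693, -3.063, 0.0]
ft_force: [0.5, -0.2, -0.3]
grip_width: 1.002
finger_force: 0.0
```

```bash
python3 - <<'E'
from h import *
plan(.4284,.3383,.03,115.2)
cv2.imwrite("pics/w1.png",snapshot("wrist")[:,:,::-1]);print(proj("wrist",[.4284,.3383,.045]))
E
```

```text
t 1.43 pos [0.428  0.3383 0.1203] tilt [-0.001 -0.    -1.   ] tool shift now [-0.0004 -0.0002  0.0903] rz 0.0052 j6 -1.488 f [ 0.5 -0.2 -0.3] w 1.002
[325.09277428 260.7681357 ]
```

View pics/w1.png

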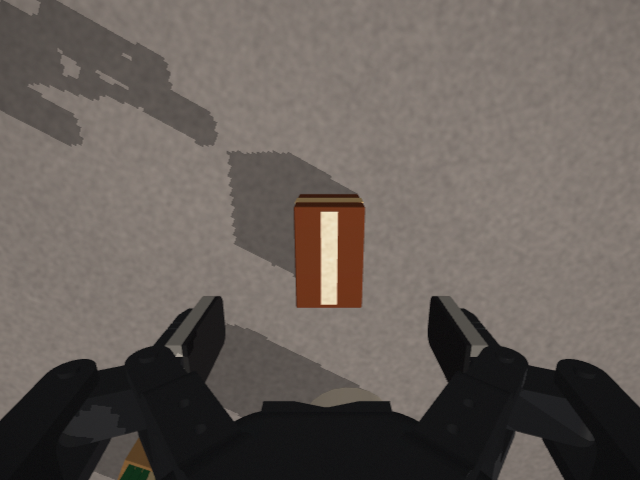

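The carton lies square between the jaws, its top centred at (329,256) against a predicted (325,261), so about 3 mm off. I'll descend and grip.

To row units: 0.03 m / 0.3 = 0.1, 0.02 m / 0.3 = 0.0667.

step_hand(
  offsets=[
    [[0, 0, 0.1, 0, 0, 0], [0, 0, 0.1, 0, 0, 0], [0, 0, 0.0667, 0, 0, 0], [0, 0, 0.0333, 0, 0, 0], [0, 0, 0, 0, 0, 0], [0, 0, 0, 0, 0, 0]],
  ],
)

```text
time: 1.98
eef_pos: [0.4284, 0.3386, 0.0309]
eef_rot: [0.685, -3.066, 0.0]
ft_force: [0.4, 0.2, -0.1]
grip_width: 1.002
finger_force: 0.0
```

step_hand(
  offsets=[
    [[0, 0, 0, 0, 0, 0], [0, 0, 0, 0, 0, 0], [0, 0, 0, 0, 0, 0], [0, 0, 0, 0, 0, 0], [0, 0, 0, 0, 0, 0], [0, 0, 0, 0, 0, 0], [0, 0, 0, 0, 0, 0], [0, 0, 0, 0, 0, 0], [0, 0, 0, 0, 0, 0], [0, 0, 0, 0, 0, 0]],
  ],
  finger_gap=0.0,
)

```text
time: 2.82
eef_pos: [0.4289, 0.3389, 0.0319]
eef_rot: [-0.687, 3.063, 0.001]
ft_force: [-1.3, 0.7, 6.2]
grip_width: 0.481
finger_force: 61.9
```

step_hand(
  offsets=[
    [[0, 0, -0.0667, 0, 0, 0], [0, 0, -0.1333, 0, 0, 0], [0, 0, -0.1333, 0, 0, 0], [0, 0, -0.1, 0, 0, 0], [0, 0, 0, 0, 0, 0]],
  ],
)

```text
time: 3.23
eef_pos: [0.431, 0.3402, 0.1675]
eef_rot: [-0.685, 3.054, 0.006]
ft_force: [1.1, 1.1, -1.7]
grip_width: 0.483
finger_force: 61.3
```

```bash
python3 - <<'E'
from h import *
plan(*st(-.165,0),.16,97.2)
E
```

```text
t 3.23 pos [0.431  0.3402 0.1675] tilt [ 0.011  0.006 -1.   ] tool shift now [ 0.0902 -0.3942  0.006 ] rz 0.3155 j6 -1.483 f [ 1.1  1.1 -1.7] w 0.483
```

To row units: -0.0394 m / 0.3 = -0.1313, 0.009 m / 0.3 = 0.03.

step_hand(
  offsets=[
    [[0.03, -0.1313, 0, 0, 0, 0], [0.03, -0.1313, 0, 0, 0, 0], [0.03, -0.1313, 0, 0, 0, 0], [0.03, -0.1313, 0, 0, 0, 0], [0.03, -0.1313, 0, 0, 0, 0], [0.03, -0.1313, 0, 0, 0, 0], [0.03, -0.1313, 0, 0, 0, 0], [0.03, -0.1313, 0, 0, 0, 0], [0.03, -0.1313, 0, 0, 0, 0], [0.03, -0.1313, 0, 0, 0, 0]],
  ],
)

```text
time: 4.07
eef_pos: [0.5146, -0.0581, 0.1601]
eef_rot: [0.687, -3.065, -0.001]
ft_force: [1.4, 0.1, -1.3]
grip_width: 0.479
finger_force: 61.5
```

step_hand(
  offsets=[
    [[0, 0, 0, 0, 0, 0.0263], [0, 0, 0, 0, 0, 0.0263], [0, 0, 0, 0, 0, 0.0263], [0, 0, 0, 0, 0, 0], [0, 0, 0, 0, 0, 0]],
  ],
)

```text
time: 4.48
eef_pos: [0.5147, -0.0562, 0.1602]
eef_rot: [0.203, -3.134, -0.001]
ft_force: [0.1, -0.6, -1.1]
grip_width: 0.478
finger_force: 61.7
```

```bash
python3 - <<'E'
from h import *
plan(*st(-.165,0),.045,97.2)
im=snapshot("top");s=snapshot("side")
c=np.zeros((600,800,3),np.uint8);c[:,:400]=cv2.resize(im[140:340,270:430],(400,500))[:,:,::-1][np.r_[0:500,[0]*100]];c[:300,400:]=cv2.resize(s[170:320,230:430],(400,300))[:,:,::-1];cv2.imwrite("pics/c2.png",c)
E
```

```text
t 4.48 pos [ 0.5147 -0.0562  0.1602] tilt [-0.001  0.    -1.   ] tool shift now [-0.0034  0.0009  0.1152] rz 0.0035 j6 -1.957 f [ 0.1 -0.6 -1.1] w 0.478
```

View pics/c2.png

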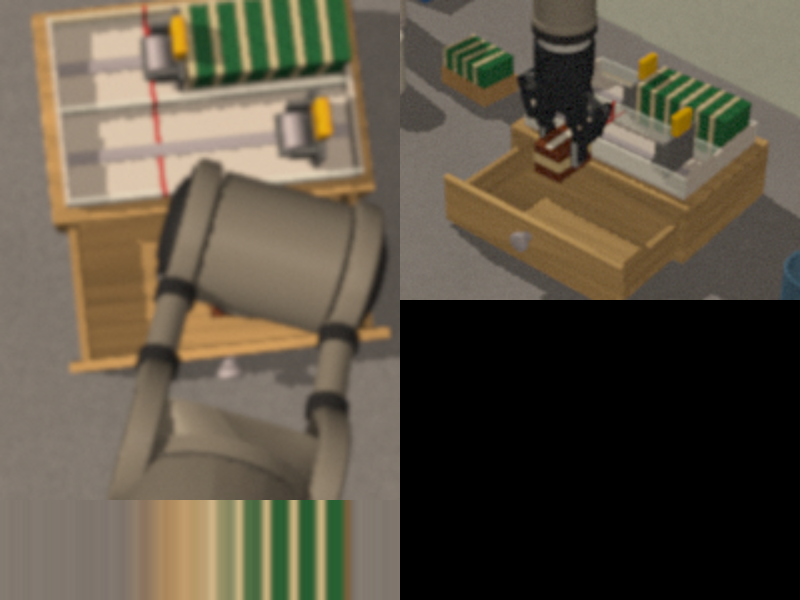

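The carton hangs level over the open drawer (side view) and is clear of the lane walls. I'll lower it gently.

To row units: 0.03 m / 0.3 = 0.1, 0.025 m / 0.3 = 0.0833.

step_hand(
  offsets=[
    [[-0.01, 0, 0.0833, 0, 0, 0], [0, 0, 0.1, 0, 0, 0], [0, 0, 0.1, 0, 0, 0], [0, 0, 0.05, 0, 0, 0], [0, 0, 0.0167, 0, 0, 0], [0, 0, 0.0167, 0, 0, 0], [0, 0, 0, 0, 0, 0], [0, 0, 0, 0, 0, 0]],
  ],
)

```text
time: 5.25
eef_pos: [0.5188, -0.0559, 0.0516]
eef_rot: [-0.199, 3.134, -0.001]
ft_force: [0.5, -0.5, -2.4]
grip_width: 0.482
finger_force: 61.7
```

step_hand(
  offsets=[
    [[0, 0, 0.0067, 0, 0, 0], [0, 0, 0.0067, 0, 0, 0], [0, 0, 0, 0, 0, 0], [0, 0, 0, 0, 0, 0]],
  ],
)

```text
time: 5.58
eef_pos: [0.5182, -0.0559, 0.047]
eef_rot: [-0.198, 3.135, -0.0]
ft_force: [-0.8, -0.4, -1.3]
grip_width: 0.484
finger_force: 61.7
```

To row units: 0.0015 m / 0.3 = 0.005.

step_hand(
  offsets=[
    [[0, 0, 0.005, 0, 0, 0], [0, 0, 0.005, 0, 0, 0], [0, 0, 0, 0, 0, 0], [0, 0, 0, 0, 0, 0]],
  ],
)

```text
time: 5.92
eef_pos: [0.5184, -0.0558, 0.0439]
eef_rot: [-0.198, 3.134, -0.0]
ft_force: [-0.0, 0.9, 1.0]
grip_width: 0.483
finger_force: 62.0
```

step_hand(
  offsets=[
    [[0, 0, 0.0033, 0, 0, 0], [0, 0, 0, 0, 0, 0], [0, 0, 0, 0, 0, 0]],
  ],
)

```text
time: 6.17
eef_pos: [0.5191, -0.0558, 0.0439]
eef_rot: [-0.198, 3.133, -0.001]
ft_force: [-0.1, 1.6, 9.0]
grip_width: 0.482
finger_force: 63.1
```

Contact with the floor is confirmed: 9 N upward, with the TCP at the expected 0.044. Next I release, rise and look.

step_hand(
  offsets=[
    [[0, 0, 0, 0, 0, 0], [0, 0, 0, 0, 0, 0], [0, 0, 0, 0, 0, 0], [0, 0, 0, 0, 0, 0], [0, 0, 0, 0, 0, 0], [0, 0, 0, 0, 0, 0], [0, 0, 0, 0, 0, 0], [0, 0, 0, 0, 0, 0]],
  ],
  finger_gap=1.0,
)

```text
time: 6.83
eef_pos: [0.518, -0.0558, 0.0426]
eef_rot: [0.198, -3.135, -0.0]
ft_force: [0.7, -0.1, 0.4]
grip_width: 1.0
finger_force: 0.0
```

step_hand(
  offsets=[
    [[0, 0, -0.0333, 0, 0, 0], [0, 0, -0.1, 0, 0, 0], [0, 0, -0.1333, 0, 0, 0], [0, 0, -0.1333, 0, 0, 0], [0, 0, 0, 0, 0, 0], [0, 0, 0, 0, 0, 0]],
  ],
)

```text
time: 7.33
eef_pos: [0.5194, -0.0561, 0.1658]
eef_rot: [-0.198, 3.129, -0.003]
ft_force: [-1.0, 1.2, -0.4]
grip_width: 1.002
finger_force: 0.0
```

```bash
python3 - <<'E'
from h import *
plan(*st(-.30,0),.165,97.2)
w=snapshot("wrist");s=snapshot("side")
c=np.zeros((480,800,3),np.uint8);c[:300,:400]=cv2.resize(w,(400,300))[:,:,::-1];c[:300,400:]=cv2.resize(s[170:320,230:430],(400,300))[:,:,::-1];cv2.imwrite("pics/c3.png",c)
E
```

```text
t 7.33 pos [ 0.5194 -0.0561  0.1658] tilt [ 0.006 -0.002 -1.   ] tool shift now [ 1.364e-01  1.600e-03 -1.000e-04] rz 0.0006 j6 -1.952 f [-1.   1.2 -0.4] w 1.002
```

View pics/c3.png

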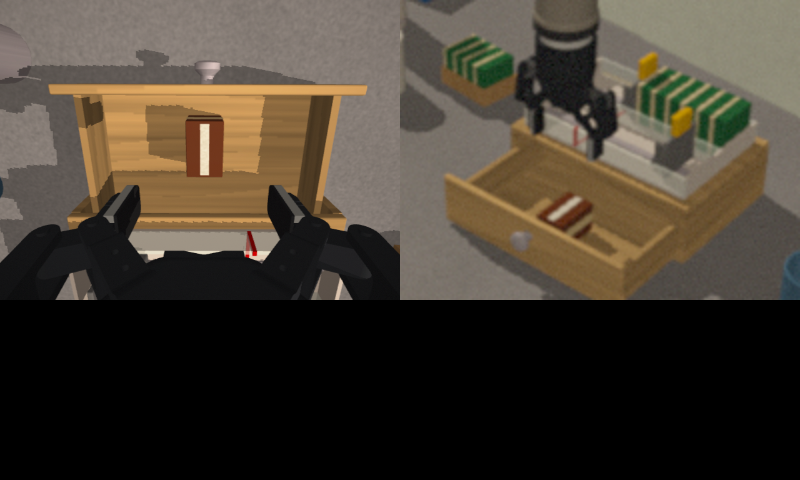

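The carton stands flat inside the drawer, clear of the walls. Now I'll move in front of the knob with the jaws shut.

To row units: 0.036 m / 0.3 = 0.12, 0.035 m / 0.3 = 0.1167.

step_hand(
  offsets=[
    [[0.1167, 0, 0, 0, 0, 0], [0.1167, 0, 0, 0, 0, 0], [0.1167, 0, 0, 0, 0, 0], [0.12, 0.0067, 0, 0, 0, 0], [0, 0, 0, 0, 0, 0], [0, 0, 0, 0, 0, 0], [0, 0, 0, 0, 0, 0], [0, 0, 0, 0, 0, 0], [0, 0, 0, 0, 0, 0]],
  ],
  finger_gap=0.0,
)

```text
time: 8.18
eef_pos: [0.3787, -0.0716, 0.1624]
eef_rot: [0.199, -3.135, -0.0]
ft_force: [-0.0, 0.2, -1.3]
grip_width: -0.001
finger_force: 0.0
```

step_hand(
  offsets=[
    [[0, 0, 0.1, 0, 0, 0], [0, 0, 0.1333, 0, 0, 0], [0, 0, 0.1, 0, 0, 0], [0, 0, 0.0333, 0, 0, 0], [0, 0, 0, 0, 0, 0], [0, 0, 0, 0, 0, 0]],
  ],
)

```text
time: 8.68
eef_pos: [0.3782, -0.0715, 0.0522]
eef_rot: [0.199, -3.134, -0.001]
ft_force: [0.7, 0.3, 0.5]
grip_width: 0.002
finger_force: 0.0
```

```bash
python3 - <<'E'
from h import *
plan(*st(-.132,0),.055,97.2)
E
```

```text
t 8.68 pos [ 0.3782 -0.0715  0.0522] tilt [-0.001  0.001 -1.   ] tool shift now [-0.1736 -0.0011 -0.003 ] rz 0.0009 j6 -2.084 f [0.7 0.3 0.5] w 0.002
```

To row units: -0.01 m / 0.3 = -0.0333, -0.003 m / 0.3 = -0.01.

step_hand(
  offsets=[
    [[-0.0333, 0, -0.01, 0, 0, 0], [-0.0333, 0, 0, 0, 0, 0], [-0.0333, 0, 0, 0, 0, 0], [-0.0267, 0, 0, 0, 0, 0], [-0.0267, 0, 0, 0, 0, 0], [-0.0267, 0, 0, 0, 0, 0], [-0.0267, 0, 0, 0, 0, 0], [-0.0333, 0, 0, 0, 0, 0], [-0.0333, 0, 0, 0, 0, 0], [-0.0333, 0, 0, 0, 0, 0], [-0.0333, 0, 0, 0, 0, 0], [-0.0333, 0, 0, 0, 0, 0]],
  ],
)

```text
time: 9.68
eef_pos: [0.4897, -0.0573, 0.0556]
eef_rot: [0.198, -3.135, -0.0]
ft_force: [-1.4, 0.2, 1.0]
grip_width: -0.002
finger_force: 0.8
```

step_hand(
  offsets=[
    [[-0.0333, 0, 0, 0, 0, 0], [-0.0333, 0, 0, 0, 0, 0], [-0.0267, 0, 0, 0, 0, 0], [-0.02, 0, 0, 0, 0, 0], [-0.0133, 0, 0, 0, 0, 0], [0, 0, 0, 0, 0, 0], [0, 0, 0, 0, 0, 0]],
  ],
)

```text
time: 10.27
eef_pos: [0.5268, -0.0526, 0.0556]
eef_rot: [-0.198, 3.135, 0.0]
ft_force: [-0.6, -0.4, -0.7]
grip_width: -0.0
finger_force: 0.0
```

step_hand(
  offsets=[
    [[-0.0133, 0, 0, 0, 0, 0], [-0.01, 0, 0, 0, 0, 0], [-0.0067, 0, 0, 0, 0, 0], [0, 0, 0, 0, 0, 0]],
  ],
)

```text
time: 10.6
eef_pos: [0.5361, -0.0516, 0.0557]
eef_rot: [-0.198, 3.135, -0.0]
ft_force: [0.4, 0.4, 0.7]
grip_width: 0.001
finger_force: 0.0
```

step_hand(
  offsets=[
    [[-0.0067, 0, 0, 0, 0, 0], [-0.0067, 0, 0, 0, 0, 0], [0, 0, 0, 0, 0, 0]],
  ],
)

```text
time: 10.85
eef_pos: [0.54, -0.0511, 0.0557]
eef_rot: [-0.198, 3.135, 0.0]
ft_force: [0.0, -0.8, -0.0]
grip_width: 0.002
finger_force: 0.0
```

To row units: -0.002 m / 0.3 = -0.0067, -0.001 m / 0.3 = -0.0033.

step_hand(
  offsets=[
    [[-0.0067, 0, 0, 0, 0, 0], [-0.0033, 0, 0, 0, 0, 0], [0, 0, 0, 0, 0, 0]],
  ],
)

```text
time: 11.1
eef_pos: [0.5401, -0.051, 0.0556]
eef_rot: [0.198, -3.129, -0.001]
ft_force: [-11.2, -3.3, 6.6]
grip_width: -0.003
finger_force: 5.5
```

step_hand(
  offsets=[
    [[-0.0033, 0, 0, 0, 0, 0], [-0.0033, 0, 0, 0, 0, 0], [0, 0, 0, 0, 0, 0]],
  ],
)

```text
time: 11.35
eef_pos: [0.5402, -0.0509, 0.0556]
eef_rot: [0.198, -3.125, -0.001]
ft_force: [-18.1, -4.9, 12.6]
grip_width: 0.0
finger_force: 9.2
```

```bash
python3 - <<'E'
from h import *
plan(*st(-.132,0),.055,97.2)
s=snapshot("side")
cv2.imwrite("pics/c4.png",cv2.resize(s[170:320,230:430],(800,600),interpolation=cv2.INTER_CUBIC)[:,:,::-1])
E
```

```text
t 11.35 pos [ 0.5402 -0.0509  0.0556] tilt [-0.01  0.   -1.  ] tool shift now [-0.0103 -0.001   0.0004] rz 0.0011 j6 -1.93 f [-18.1  -4.9  12.6] w 0.0
```

View pics/c4.png

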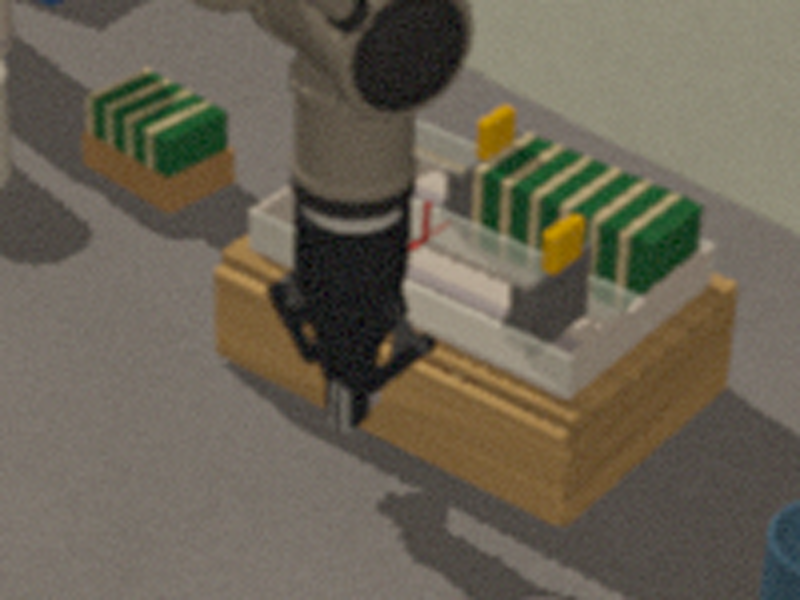

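The drawer front now lies flush with the unit, and the hard stop came where it should: TCP at station x −0.1425, which is the knob at −0.132 plus half a pad. I'll back off, rise and go to the tab.

To row units: -0.04 m / 0.3 = -0.1333, 0.03 m / 0.3 = 0.1.

step_hand(
  offsets=[
    [[0.02, 0, 0, 0, 0, 0], [0.0667, 0, 0, 0, 0, 0], [0.1, 0, 0, 0, 0, 0], [0, 0, -0.1333, 0, 0, 0], [0, 0, -0.1333, 0, 0, 0], [0, 0, -0.1333, 0, 0, 0], [0, 0, -0.1333, 0, 0, 0], [0, 0, -0.1333, 0, 0, 0], [0, 0, 0, 0, 0, 0]],
  ],
)

```text
time: 12.15
eef_pos: [0.4925, -0.0583, 0.2639]
eef_rot: [-0.197, 3.12, -0.008]
ft_force: [2.0, -0.3, 0.5]
grip_width: 0.001
finger_force: 0.0
```

```bash
python3 - <<'E'
from h import *
plan(*st(-.041,-.095),.25,97.2)
im=snapshot("top")
h=cv2.cvtColor(im,cv2.COLOR_RGB2HSV).astype(int)
m=(abs(h[...,0]-24)<6)&(h[...,1]>180)&(h[...,2]>120);m[:120]=0;m[220:]=0;m[:,:280]=0;m[:,430:]=0
n,l,s,ce=cv2.connectedComponentsWithStats(m.astype(np.uint8));print([(s[i].tolist(),ce[i]) for i in range(1,n) if s[i,4]>15])
E
```

```text
t 12.15 pos [ 0.4925 -0.0583  0.2639] tilt [ 0.015 -0.004 -1.   ] tool shift now [-0.1492 -0.0947  0.0167] rz 0.0007 j6 -1.97 f [ 2.  -0.3  0.5] w 0.001
[([338, 147, 7, 16, 84], array([340.97619048, 154.46428571])), ([395, 179, 8, 17, 99], array([398.24242424, 186.93939394]))]
```

To row units: -0.03 m / 0.3 = -0.1, -0.019 m / 0.3 = -0.0633.

step_hand(
  offsets=[
    [[-0.1, -0.0633, 0, 0, 0, 0], [-0.1, -0.0633, 0, 0, 0, 0], [-0.1, -0.0633, 0, 0, 0, 0], [-0.1, -0.0633, 0, 0, 0, 0], [-0.1, -0.0633, 0, 0, 0, 0], [0, 0, 0, 0, 0, 0], [0, 0, 0, 0, 0, 0], [0, 0, 0, 0, 0, 0], [0, 0, 0, 0, 0, 0]],
  ],
  finger_gap=0.7,
)

```text
time: 12.95
eef_pos: [0.649, -0.1323, 0.2554]
eef_rot: [0.199, -3.134, -0.001]
ft_force: [-0.1, 0.1, -0.4]
grip_width: 0.7
finger_force: 0.0
```

```bash
python3 - <<'E'
from h import *
plan(*st(-.041,-.095),.178,97.2)
w=snapshot("wrist");cv2.imwrite("pics/w5.png",w[:,:,::-1]);print(proj("wrist",np.array([[*st(-.041,-.095),.186]])))
E
```

```text
t 12.95 pos [ 0.649  -0.1323  0.2554] tilt [-0.001  0.001 -1.   ] tool shift now [-0.0036 -0.0017  0.0774] rz 0.0009 j6 -2.014 f [-0.1  0.1 -0.4] w 0.7
[[323.2168805  268.87006143]]
```

View pics/w5.png

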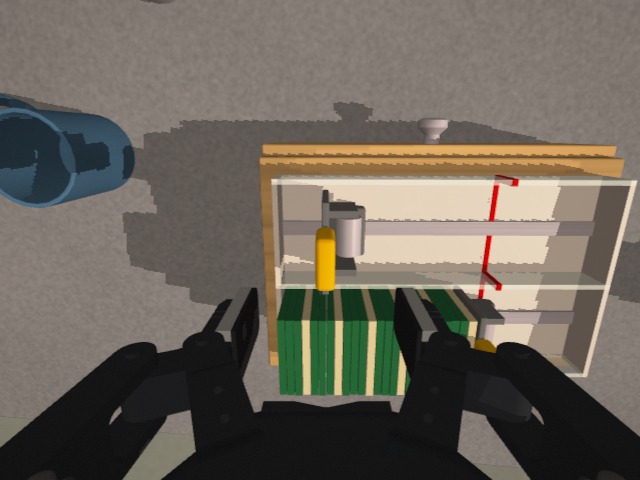

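The tab's top is centred near (325,261) against a predicted (323,269). It lies midway between the jaws and within the pads' width, so I'll descend.

To row units: 0.025 m / 0.3 = 0.0833, -0.002 m / 0.3 = -0.0067.

step_hand(
  offsets=[
    [[-0.0067, -0.0033, 0.0833, 0, 0, 0], [0, 0, 0.0833, 0, 0, 0], [0, 0, 0.0567, 0, 0, 0], [0, 0, 0.0333, 0, 0, 0], [0, 0, 0, 0, 0, 0], [0, 0, 0, 0, 0, 0]],
  ],
)

```text
time: 13.5
eef_pos: [0.6518, -0.1334, 0.1796]
eef_rot: [-0.198, 3.135, -0.0]
ft_force: [0.4, -0.3, 0.5]
grip_width: 0.704
finger_force: 0.0
```

step_hand(
  offsets=[
    [[0, 0, 0, 0, 0, 0], [0, 0, 0, 0, 0, 0], [0, 0, 0, 0, 0, 0], [0, 0, 0, 0, 0, 0], [0, 0, 0, 0, 0, 0], [0, 0, 0, 0, 0, 0], [0, 0, 0, 0, 0, 0], [0, 0, 0, 0, 0, 0], [0, 0, 0, 0, 0, 0], [0, 0, 0, 0, 0, 0]],
  ],
  finger_gap=0.0,
)

```text
time: 14.33
eef_pos: [0.6522, -0.1328, 0.1798]
eef_rot: [-0.198, 3.134, 0.001]
ft_force: [-1.1, 3.2, 5.9]
grip_width: 0.128
finger_force: 59.4
```

```bash
python3 - <<'E'
from h import *
plan(*st(-.042,.045),.178,97.2)
E
```

```text
t 14.33 pos [ 0.6522 -0.1328  0.1798] tilt [ 0.001  0.001 -1.   ] tool shift now [0.0004 0.1392 0.0019] rz 0.0008 j6 -2.014 f [-1.1  3.2  5.9] w 0.128
```

Gripped: the opening of 0.128 is about 11 mm, matching the tab. Now I draw it +y by about 0.14.

To row units: 0.014 m / 0.3 = 0.0467, 0.012 m / 0.3 = 0.04.

step_hand(
  offsets=[
    [[0, 0.02, 0, 0, 0, 0], [0, 0.04, 0, 0, 0, 0], [0, 0.0467, 0, 0, 0, 0], [0, 0.0467, 0, 0, 0, 0], [0, 0.0467, 0, 0, 0, 0], [0, 0.0467, 0, 0, 0, 0], [0, 0.0467, 0, 0, 0, 0], [0, 0.0467, 0, 0, 0, 0], [0, 0.0467, 0, 0, 0, 0], [0, 0.04, 0, 0, 0, 0], [0, 0.0267, 0, 0, 0, 0], [0, 0.01, 0, 0, 0, 0]],
  ],
)

```text
time: 15.33
eef_pos: [0.6352, 0.0031, 0.1799]
eef_rot: [-0.198, 3.132, -0.006]
ft_force: [1.5, -8.5, 5.0]
grip_width: 0.127
finger_force: 59.3
```

step_hand(
  offsets=[
    [[0, 0, 0, 0, 0, 0], [0, 0, 0, 0, 0, 0], [0, 0, 0, 0, 0, 0], [0, 0, 0, 0, 0, 0]],
  ],
)

```text
time: 15.67
eef_pos: [0.6354, 0.0021, 0.1799]
eef_rot: [-0.197, 3.132, -0.006]
ft_force: [2.1, -6.8, 4.5]
grip_width: 0.125
finger_force: 59.4
```

```bash
python3 - <<'E'
from h import *
plan(*st(-.042,.045),.178,97.2)
w=snapshot("wrist");s=snapshot("side");t=snapshot("top")
c=np.zeros((600,800,3),np.uint8)
c[:300,:400]=cv2.resize(w,(400,300))[:,:,::-1];c[:300,400:]=cv2.resize(s[190:265,280:380],(400,300))[:,:,::-1];c[300:,:400]=cv2.resize(t[130:280,270:470],(400,300))[:,:,::-1];cv2.imwrite("pics/c6.png",c)
cv2.imwrite("pics/s6.png",s[:,:,::-1]);cv2.imwrite("pics/w6.png",w[:,:,::-1])
P=[[*st(-.042,.045),.186],[*st(-.082,.045),.122],[*st(-.082,.045),.094],[*st(-.002,.045),.122]]
print(proj("wrist",np.array(P)),proj("side",np.array(P)))
E
```

```text
t 15.67 pos [0.6354 0.0021 0.1799] tilt [ 0.003 -0.004 -1.   ] tool shift now [0.0008 0.0033 0.0019] rz -0.0003 j6 -1.811 f [ 2.1 -6.8  4.5] w 0.125
[[334.52758608 332.20599786]
 [332.87071095 199.14868159]
 [332.24044969 190.73569316]
 [332.08044848 332.1545538 ]] [[326.31273889 206.63862523]
 [316.69041054 232.79796142]
 [316.56558188 241.29490172]
 [334.68495091 220.40084265]]
```

View pics/c6.png

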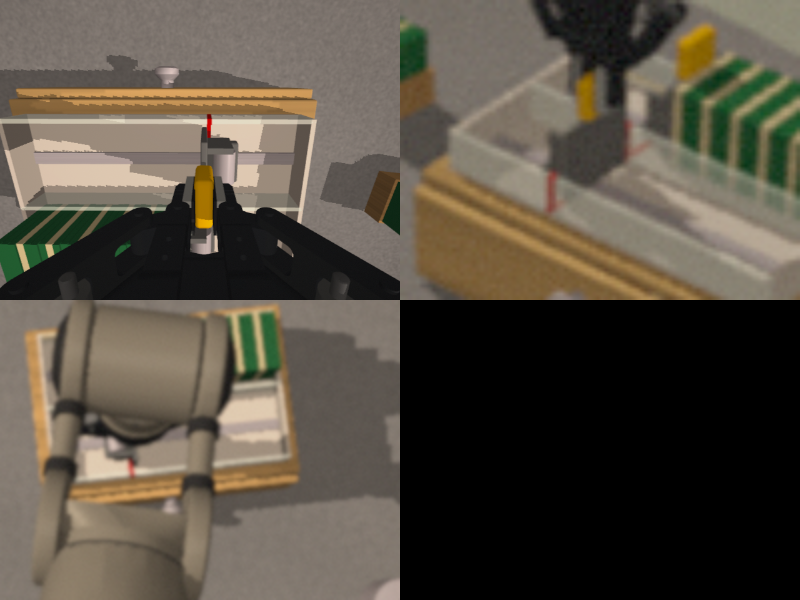

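```bash
python3 - <<'E'
from h import *
w=cv2.imread("pics/w6.png");h=cv2.cvtColor(w,cv2.COLOR_BGR2HSV).astype(int)
red=((h[...,0]<6)|(h[...,0]>174))&(h[...,1]>170)&(h[...,2]>80)
yel=(abs(h[...,0]-23)<6)&(h[...,1]>190)&(h[...,2]>110)
c,s=np.cos(yaw),np.sin(yaw);S=lambda p:(np.array([[c,s],[-s,c]])@(p[:2]-ctr)).round(4)
for y in range(180,226,6):
    x=np.where(red[y,260:400])[0]
    if len(x): print("red",y,x.min()+260,x.max()+260,S(onz("wrist",(x.mean()+260,y),.122)))
for y in range(260,330,8):
    x=np.where(yel[y,260:400])[0]
    if len(x): print("yel",y,x.min()+260,x.max()+260,S(onz("wrist",(x.min()+260,y),.186)),S(onz("wrist",(x.max()+260,y),.186)))
print("tcp",S(env.observe()["eef_pos"]))
g=cv2.imread("pics/s6.png");h=cv2.cvtColor(g,cv2.COLOR_BGR2HSV).astype(int)
red=((h[...,0]<8)|(h[...,0]>172))&(h[...,1]>120)
for y in range(225,246,2):
    x=np.where(red[y,300:345])[0]
    if len(x): print("side red",y,x+300)
E
```

```text
red 186 332 337 [-0.0889  0.0458]
red 192 332 338 [-0.0858  0.0461]
red 198 332 338 [-0.0826  0.0461]
red 204 331 336 [-0.0794  0.0453]
red 210 332 336 [-0.0761  0.0456]
red 216 332 336 [-0.0729  0.0457]
yel 268 315 338 [-0.0685  0.0377] [-0.0685  0.0461]
yel 276 314 339 [-0.0654  0.0373] [-0.0654  0.0465]
yel 284 313 340 [-0.0622  0.0369] [-0.0622  0.0469]
yel 292 312 340 [-0.0589  0.0365] [-0.059   0.0469]
yel 300 311 340 [-0.0557  0.0361] [-0.0557  0.0469]
yel 308 313 340 [-0.0523  0.0368] [-0.0524  0.047 ]
yel 316 313 339 [-0.049   0.0368] [-0.049   0.0466]
yel 324 313 339 [-0.0455  0.0367] [-0.0456  0.0467]
tcp [-0.0412  0.0416]
side red 233 [318]
side red 235 [317]
side red 237 [317]
side red 239 [317]
side red 241 [317 318]
```

The wrist view puts the red line at station y 0.0456 and the tab at 0.0417, which matches the 0.136 already drawn. It needs 4 mm more.

To row units: 0.002 m / 0.3 = 0.0067.

step_hand(
  offsets=[
    [[0, 0.0067, 0, 0, 0, 0], [0, 0.0067, 0, 0, 0, 0], [0, 0, 0, 0, 0, 0], [0, 0, 0, 0, 0, 0], [0, 0, 0, 0, 0, 0], [0, 0, 0, 0, 0, 0]],
  ],
)

```text
time: 16.32
eef_pos: [0.6349, 0.006, 0.1799]
eef_rot: [-0.196, 3.132, -0.006]
ft_force: [2.3, -6.5, 4.8]
grip_width: 0.125
finger_force: 59.4
```

```bash
cat > m.py <<'E'
from h import *
c,s=np.cos(yaw),np.sin(yaw);S=lambda p:(np.array([[c,s],[-s,c]])@(p[:2]-ctr)).round(4)
w=snapshot("wrist");h=cv2.cvtColor(w,cv2.COLOR_RGB2HSV).astype(int)
red=((h[...,0]<6)|(h[...,0]>174))&(h[...,1]>170)&(h[...,2]>80)
yel=(abs(h[...,0]-23)<6)&(h[...,1]>190)&(h[...,2]>110)
r=[S(onz("wrist",(np.where(red[y,260:400])[0].mean()+260,y),.122))[1] for y in range(186,220,4) if red[y,260:400].any()]
t=[np.mean([S(onz("wrist",(f(np.where(yel[y,260:400])[0])+260,y),.186))[1] for f in(np.min,np.max)]) for y in range(276,324,4)]
print("red",np.median(r),"tab",np.median(t),"tcp",S(env.observe()["eef_pos"]))
plan(*st(-.042,.045),.178,97.2)
E
python3 m.py
```

```text
red 0.0461 tab 0.045775 tcp [-0.0412  0.0456]
t 16.37 pos [0.6349 0.0059 0.1799] tilt [ 0.003 -0.004 -1.   ] tool shift now [ 0.0008 -0.0005  0.0019] rz -0.0004 j6 -1.805 f [ 0.3 -8.1  4.3] w 0.129
```

step_hand(
  offsets=[
    [[0, 0, 0, 0, 0, 0], [0, 0, 0, 0, 0, 0], [0, 0, 0, 0, 0, 0], [0, 0, 0, 0, 0, 0], [0, 0, 0, 0, 0, 0], [0, 0, 0, 0, 0, 0]],
  ],
)

```text
time: 16.87
eef_pos: [0.6349, 0.0059, 0.1799]
eef_rot: [-0.196, 3.132, -0.006]
ft_force: [0.1, -6.9, 4.9]
grip_width: 0.125
finger_force: 59.4
```

```bash
python3 m.py && python3 -c "from bench import env, snapshot, get_calibration; print(env.sign_off())"
```

```text
red 0.0461 tab 0.045700000000000005 tcp [-0.0412  0.0456]
t 16.92 pos [0.6349 0.006  0.1799] tilt [ 0.003 -0.004 -1.   ] tool shift now [ 0.0008 -0.0006  0.0019] rz -0.0004 j6 -1.805 f [ 0.6 -6.5  4.7] w 0.125
the job is handed in; nothing more can be done
None
```

The carton was set down flat in the drawer, the drawer is pushed fully shut, and the arm is holding the front pusher's yellow tab at the red refill line (within about 0.5 mm by the wrist camera); I handed the job in at about 17 s.

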